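# Index the bench magnifier to the pink dish

## Task

Bring the magnifier over the pink culture dish for reading: pull up the red spring plunger on the swing arm until its pin is clear of the middle hole, swing the arm to the hole on the pink dish's side, and let the plunger snap fully home there, then let go. Leave both dishes where they stand.

Things in the scene. Friction and masses are not known exactly. Their poses are not given: they have to be found in the camera images.
- plunger (a joint): Lift of the red plunger knob, m: 0 = pin fully home in a hole, about 0.009 = pin clear of the hole or resting on the plate between holes, 0.018 = upper stop; lift it about 0.014 to swing freely. A spring pulls it down (3 N when home, 7.5 N at the stop). The 8 mm pin has a round end, the holes are 14 mm wide.
- knob (a point): Centre of the red round upright knob, 26 mm across, 26 mm high, on the spring plunger; with the pin home it is 113 mm above the worktop. Below it a steel barrel, 18 mm across (top 92 mm above the worktop), stands on the white arm, 22 mm wide (top 72 mm above the worktop). The plunger slides only up and down in the arm, 95 mm from the pivot.
- pivot (a point): On the vertical axis of the arm's hinge, 60 mm above the worktop; hub bolt ends at 80 mm. It does not turn with the arm: its -x axis points to the middle hole, where the arm starts; z up. One more hole lies 0.611 rad (35 degrees) to either side, each 95 mm from the pivot, in the light metal plate. The arm turns easily; end stops 0.034 rad past the outer holes.
- lens (a point): Centre of the round magnifier at the arm's free end, 76 mm across its black rim, 185 mm from the pivot on the same line as the knob, 66 mm above the worktop. With the arm in an outer hole it stands over the dish on that side.
- pink_dish: Shallow round dish with PINK contents, 58 mm across, 12 mm high, origin at the centre of its underside, z up. It stands loose on the stand's 10 mm grey base, at the left or the right place, 185 mm from the pivot (within 4 mm).
- cream_dish: The same kind of dish with CREAM contents, on the other side; a bystander. Same size and origin.
Not all that is in view belongs to the job. Leave any green look-alike of the pink_dish alone.

How it is judged:
By the outcome, as a careful person would: the job done as asked, in the order asked, and still so for the second after the job is handed in, with the robot touching nothing.
It also fails if it takes over 29 s, if anything falls off the work surface, if the arm or the gripper's body presses on something with over 40 N, if the wrist force passes 120 N, or if a joint passes its speed limit or range.

## Robot

A 6-joint arm with a two-finger parallel gripper is mounted at the origin on a cart in front of the work surface, level with it; the furniture and walls round the work are solid. World frame = base frame: x ahead of the robot, y to its left, z up, the work surface at z = 0. Lengths are in m, angles in rad, forces in N, time in s.
With the tool pointing down it reaches from about 0.275 to 0.85 m from the base axis. Payload 5.2 kg.
Tool frame: the origin (TCP) lies midway between the tips of the shut fingers; the grasp point (between the pads) lies 19 mm behind it; x points along the fingers, y is the direction in which the jaws open and shut, and the axes are right-handed (so a half turn about x gives the same grasp; the last joint's range is limited). The gripper opens to 85 mm and grips with 20 to 120 N. Pads are 22 mm wide; open, the fingers measure 114 mm over their backs; the gripper's body (76 mm by 85 mm) begins 54 mm behind the grasp point. The pads swing forward as they close: fully open they stand 13 mm farther back than shut.
Start: joints at [-1.407, 0.259, 1.535, -0, 1.348, -0.203], TCP at [0.197, -0.513, 0.231] pointing down, gripper open.
Joint ranges: [-3.14, 3.14], [-0.91, 2.08], [0.19, 2.58], [-1.22, 4.36], [0.22, 2.71], [-3.12, 3.12]. Speed limits (rad/s): [2.57, 2.57, 3.14, 3.14, 3.14, 3.14].

## Interface

Orientations are given as a unit quaternion [w, x, y, z].
In Python, from workcell import robot, viewer, spotter gives the robot as it stands.
- The arm moves only by the shell command python3 -m jog 'ROWS' [OPENING] [FORCE]. ROWS is JSON, a list of rows, each an object of numbers: "dx", "dy", "dz": the shift along the world's x, y, z in m; "ax", "ay", "az": the turn, a rotation vector about the world's x, y, z in rad. In form: [{"dx": .., "dy": .., "dz": .., "ax": .., "ay": .., "az": ..}, ...]. A call has 1 to 10 rows; each row shifts and turns the commanded pose from where the row before left it; what a row does not reach is not made up. A row lasts 1/10 s, in which the tool goes at most 50 mm and 8.59 degrees, less where a joint would pass 70% of its speed; a pose out of reach is approached as far as the arm can. A call is refused whole if a number of a shift passes 0.05 or a number of a turn 0.15, either way. A call with a gripper value outside its range is refused whole. OPENING is the opening, from 0 (shut) to 1 (fully open), set as the call begins (- or left out, the last holds). The fingers move at their own pace and stop on an object; FORCE is the grip in N (left out, the last holds). Time passes only in rows, so rows that do not move let the fingers close. It gives the time, the measured TCP pose, the force and the opening at its end, in the units of the state.
- robot.get_obs(): the state, without advancing time (a new reading comes with each control period).
- viewer.capture(name): name is "scene" or "top" or "wrist"; returns the picture (420x560x3 uint8, blue, green, red); there is no depth.
- viewer.camera_model(name): a dict with "K" (3x3 intrinsics, pixels), "pose" (4x4, takes a point from camera to world coordinates); the wrist camera has in their place "mount" (4x4, takes a point from camera to tool coordinates, whose origin is the TCP and whose axes are the tool frame's). Camera axes: x right, y up, looking along -z (the intrinsics and any distortion apply to the point x, -y, -z); pixel columns grow to the right and rows downward; lengths in m; the calibration is good to about 2 mm. A picture is of the moment at which its call begins: read the wrist's pose just before it. camera_model takes no time and is no camera call.
- robot.job_done(): hands the job in, once; it reports no verdict.
Trained networks look in the newest picture that a camera, given by its name, has taken for a name from the list of things; names that differ only in an ending like _2 or _b are one class to them, and where a whole thing is asked for, a point or a joint stands for the part that bears it (a point fixed in the world has none). Each returns a list of dicts, best first, with "conf" (0 to 1); they miss things now and then, are a little off and sometimes report something else, mostly with a low value. They report only what shows in the picture. A call takes as long as a camera call. They do not tell look-alikes from the thing itself.
- spotter.find_in(camera, name): "position" ([x, y, z] in m, in world coordinates, good to about 4 mm: the middle of the surface that is visible of it).
- spotter.mark_of(camera, name): "position" ([x, y, z] in m, in world coordinates, good to about 4 mm: a listed point, or the origin of a listed thing).
The state is a dict: "time_s": time; "joint_pos": joint angles; "qvel": joint speeds; "effort": joint torques, N m; "position": TCP position; "orientation": TCP orientation; "force": force on the tool from outside, world axes, zero at the start; "moment": the same for the moment, N m; "grip_width": finger opening in m.
Only numpy, scipy, OpenCV 4.12 (cv2) and the standard library are available. Lean on these libraries where they do the work, as an engineer would, in place of code of your own. Each camera call takes 0.05 s, during which the arm holds its last target.

## Working session

There is one attempt and no reset: what is moved stays moved. The work goes in short steps, Python scripts to look and compute and a shell command to move; the robot and the scene stay as the last step left them, time stands still between calls to the robot, and variables do not carry over. Pictures are saved under pics/ and viewed, and the job is handed in when it is done.

```bash
mkdir -p pics; ls
python3 - <<'E'
from workcell import robot, viewer, spotter
import cv2
o=robot.get_obs();print(o['time_s'],o['position'],o['orientation'],o['grip_width'])
for c in ['scene','top','wrist']:
    im=viewer.capture(c);cv2.imwrite(f'pics/{c}0.png',im)
    for n in ['knob','pivot','lens','pink_dish','cream_dish']:
        if c!='wrist':
            print(c,n,[(d['position'],round(d['conf'],2)) for d in spotter.mark_of(c,n)][:4])
print(robot.get_obs()['time_s'])
E
```

```text
pics
0.0 [ 0.19719978 -0.51284044  0.23046376] [ 0.12828698  0.69527216  0.12962452 -0.69522411] 0.08519393962830034
scene knob [([0.5215, 0.1522, 0.1146], 0.68), ([0.4357, 0.159, 0.0667], 0.31)]
scene pivot [([0.5225, 0.1532, 0.1147], 0.72), ([0.6189, 0.1459, 0.0572], 0.65)]
scene lens [([0.4347, 0.1606, 0.0649], 0.64)]
scene pink_dish [([0.431, -0.0973, 0.0003], 0.91)]
scene cream_dish [([0.4718, 0.2634, 0.0087], 0.7)]
top knob [([0.526, 0.1532, 0.1101], 0.53), ([0.4515, 0.0579, 0.0106], 0.38)]
top pivot [([0.4483, 0.0559, 0.0143], 0.75), ([0.622, 0.1489, 0.0608], 0.59)]
top lens [([0.4309, 0.1571, 0.0699], 0.83), ([0.4721, 0.264, 0.009], 0.7)]
top pink_dish [([0.4529, 0.0547, 0.0128], 0.74), ([0.4346, -0.0973, -0.0003], 0.73)]
top cream_dish [([0.4729, 0.2645, 0.0084], 0.66)]
0.65
```

View pics/scene0.png

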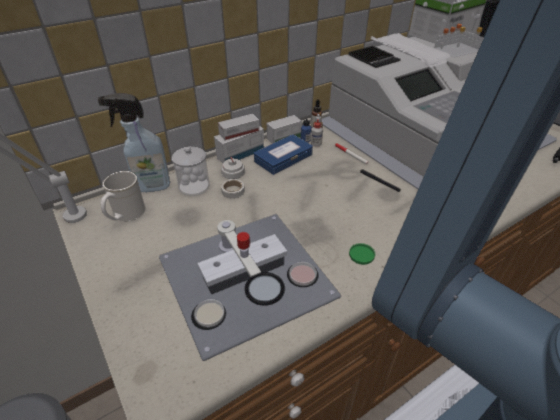

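View pics/top0.png

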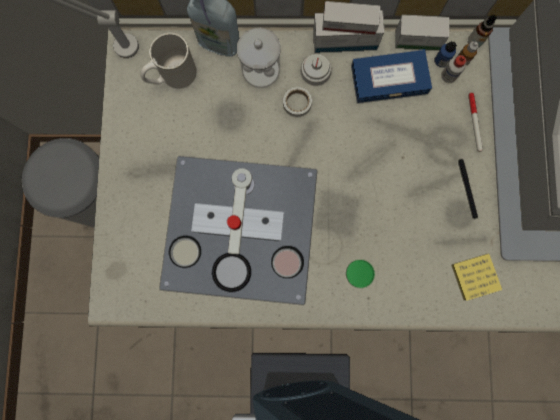

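Pink candidates: the dish with pink contents at top (287,262) / scene (302,273), and the green disc at top (360,273) / scene (362,254). The pink one on the grey base is the match, on the robot's right (−y). I'll confirm it in a crop and refine the points.

```bash
cat > h.py <<'E'
import numpy as np
from workcell import viewer
def ray(c,px,z,T=None):
    m=viewer.camera_model(c);K=m['K'];P=np.array(m['pose']) if T is None else T
    d=np.linalg.inv(K)@[px[0],px[1],1];d=P[:3,:3]@[d[0],-d[1],-d[2]]
    o=P[:3,3];return o+d*(z-o[2])/d[2]
def proj(c,p,T=None):
    m=viewer.camera_model(c);P=np.array(m['pose']) if T is None else T
    q=P[:3,:3].T@(np.array(p)-P[:3,3]);q=np.array(m['K'])@[q[0],-q[1],-q[2]];return q[:2]/q[2]
E
python3 - <<'E'
from h import *
import cv2
print([k for k in viewer.camera_model('top')])
t=cv2.imread('pics/top0.png');s=cv2.imread('pics/scene0.png')
def cen(im,c,box,f):
    x0,y0,x1,y1=box;r=im[y0:y1,x0:x1].astype(int);m=f(r[...,0],r[...,1],r[...,2]);ys,xs=np.nonzero(m);return xs.mean()+x0,ys.mean()+y0,len(xs),xs.min()+x0,xs.max()+x0,ys.min()+y0,ys.max()+y0
red=lambda b,g,r:(r>g+70)&(r>b+70)
for im,c,b in((t,'top',(220,205,250,240)),(s,'scene',(230,225,260,255))):
    q=cen(im,c,b,red);print(c,'knob',q)
    print('  at z .113/.126',ray(c,q[:2],.113),ray(c,q[:2],.126))
pink=lambda b,g,r:(r>g+25)&(r>b+20)
q=cen(t,'top',(268,240,310,285),pink);print('pink',q,ray('top',q[:2],.02))
for n,p,z in(('holeL',(211,215),.05),('holeR',(265,221),.05),('hub',(241,178),.08),('lens',(231,271),.066)):
    print(n,ray('top',p,z))
cv2.imwrite('pics/crop.png',np.hstack([cv2.resize(t[150:310,160:320],None,fx=2.4,fy=2.4,interpolation=2),cv2.resize(s[210:340,160:290+0],(384,384),interpolation=2)]))
cv2.imwrite('pics/crop.png',cv2.resize(t[150:310,155:385],None,fx=3.4,fy=3.4,interpolation=2))
E
```

```text
['K', 'pose']
top knob (np.float64(233.26865671641792), np.float64(221.77611940298507), 134, np.int64(227), np.int64(239), np.int64(216), np.int64(228))
  at z .113/.126 [0.52275181 0.15507219 0.113     ] [0.52093207 0.15365239 0.126     ]
scene knob (np.float64(242.50574712643677), np.float64(236.5287356321839), 87, np.int64(237), np.int64(248), np.int64(232), np.int64(241))
  at z .113/.126 [0.53002079 0.14948359 0.113     ] [0.51826777 0.15525886 0.126     ]<stdin>:6: RuntimeWarning: Mean of empty slice.
  ret = ret.dtype.type(ret / rcount)
Traceback (most recent call last):
ValueError: zero-size array to reduction operation minimum which has no identity
```

View pics/wrist0.png

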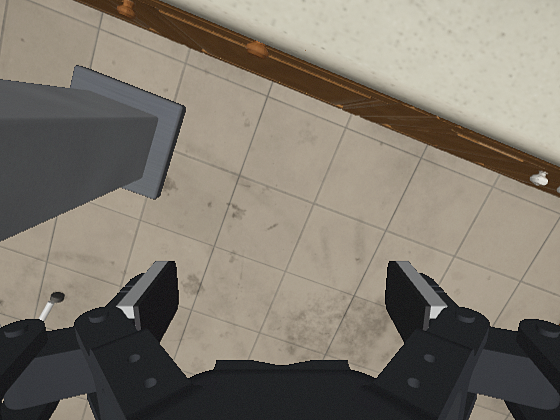

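Run:
```python
from h import *
import cv2
from scipy.spatial.transform import Rotation as R
from workcell import robot
t=cv2.imread('pics/top0.png')
for n,p,z in(('holeL',(211,215),.06),('holeR',(265,221),.06),('hub',(241,178),.08),('lens',(231,271),.066),('pink',(287,262),.02)):
    print(n,ray('top',p,z).round(4))
cv2.imwrite('pics/crop.png',cv2.resize(t[150:310,155:385],None,fx=3.4,fy=3.4,interpolation=2))
q=robot.get_obs()['orientation'];print(R.from_quat(np.roll(q,-1)).as_matrix().round(3))
m=viewer.camera_model('wrist');print(m['mount'],m['K'])
```

```text
holeL [0.5433 0.2053 0.06  ]
holeR [0.5323 0.0983 0.06  ]
hub [0.6139 0.1457 0.08  ]
lens [0.4335 0.1622 0.066 ]
pink [0.4546 0.0542 0.02  ]
[[ 0.     0.359 -0.933]
 [-0.    -0.933 -0.359]
 [-1.     0.    -0.   ]]
[[ 1.06982363e-03  2.60237028e-01 -9.65544170e-01 -1.43015564e-01]
 [ 9.99999383e-01  1.02117121e-05  1.11075233e-03 -5.71354648e-04]
 [ 2.98918743e-04 -9.65544763e-01 -2.60236856e-01 -6.58599834e-02]
 [ 0.00000000e+00  0.00000000e+00  0.00000000e+00  1.00000000e+00]] [[346.66262252   0.         281.45611978]
 [  0.         346.66262252 208.30066621]
 [  0.           0.           1.        ]]
```

View pics/crop.png

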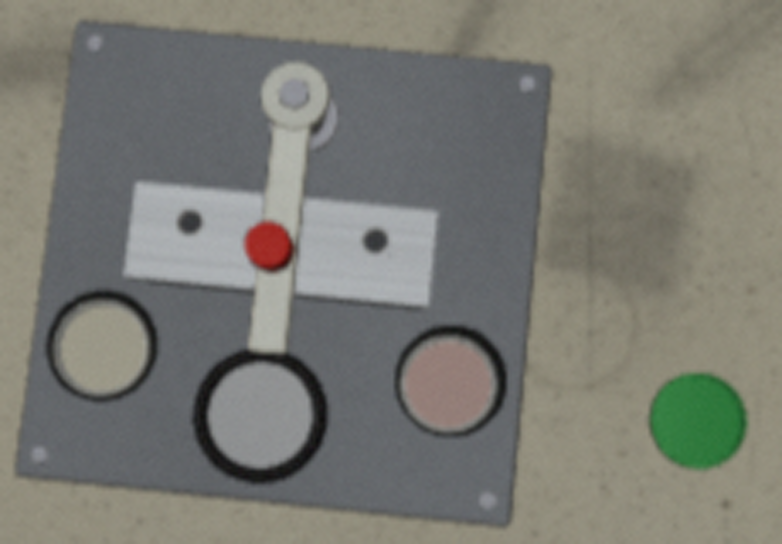

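The crop confirms it: the pink dish is on the grey base at the right (crop (450,380)), the right-hand hole is at crop (375,240), and the green disc lies off the base. Knob ≈ (0.522, 0.1535), pivot ≈ (0.6165, 0.144), target hole ≈ (0.533, 0.098). I'll approach above the knob first.

```bash
python3 -m jog '[{"dx":0.02,"dy":0.0415},{"dx":0.02,"dy":0.0415},{"dx":0.02,"dy":0.0415},{"dx":0.02,"dy":0.0415},{"dx":0.02,"dy":0.0415},{"dx":0.02,"dy":0.0415},{"dx":0.02,"dy":0.0415},{"dx":0.02,"dy":0.0415}]' 1 30
python3 -m jog '[{"dx":0.02,"dy":0.0415},{"dx":0.02,"dy":0.0415},{"dx":0.02,"dy":0.0415},{"dx":0.02,"dy":0.0415},{"dx":0.02,"dy":0.0415},{"dx":0.02,"dy":0.0415},{"dx":0.02,"dy":0.0415},{"dx":0.02,"dy":0.0415},{},{}]'
```

```text
schema error: expected keys dx, dy, dz, ax, ay, az
schema error: expected keys dx, dy, dz, ax, ay, az
```

```bash
python3 -m jog '[{"dx":0.02,"dy":0.0415,"dz":0,"ax":0,"ay":0,"az":0},{"dx":0.02,"dy":0.0415,"dz":0,"ax":0,"ay":0,"az":0},{"dx":0.02,"dy":0.0415,"dz":0,"ax":0,"ay":0,"az":0},{"dx":0.02,"dy":0.0415,"dz":0,"ax":0,"ay":0,"az":0},{"dx":0.02,"dy":0.0415,"dz":0,"ax":0,"ay":0,"az":0},{"dx":0.02,"dy":0.0415,"dz":0,"ax":0,"ay":0,"az":0},{"dx":0.02,"dy":0.0415,"dz":0,"ax":0,"ay":0,"az":0},{"dx":0.02,"dy":0.0415,"dz":0,"ax":0,"ay":0,"az":0}]' 1 30
python3 -m jog '[{"dx":0.02,"dy":0.0415,"dz":0,"ax":0,"ay":0,"az":0},{"dx":0.02,"dy":0.0415,"dz":0,"ax":0,"ay":0,"az":0},{"dx":0.02,"dy":0.0415,"dz":0,"ax":0,"ay":0,"az":0},{"dx":0.02,"dy":0.0415,"dz":0,"ax":0,"ay":0,"az":0},{"dx":0.02,"dy":0.0415,"dz":0,"ax":0,"ay":0,"az":0},{"dx":0.02,"dy":0.0415,"dz":0,"ax":0,"ay":0,"az":0},{"dx":0.02,"dy":0.0415,"dz":0,"ax":0,"ay":0,"az":0},{"dx":0.02,"dy":0.0415,"dz":0,"ax":0,"ay":0,"az":0},{"dx":0,"dy":0,"dz":0,"ax":0,"ay":0,"az":0},{"dx":0,"dy":0,"dz":0,"ax":0,"ay":0,"az":0}]'
```

```text
time_s: 1.45
position: [0.3577, -0.1798, 0.2316]
orientation: [0.129, 0.696, 0.128, -0.695]
force: [0.9, -0.3, 0.8]
grip_width: 0.0855
time_s: 2.45
position: [0.517, 0.1514, 0.2308]
orientation: [-0.13, -0.695, -0.13, 0.695]
force: [0.1, -0.1, -0.8]
grip_width: 0.0854
```

```bash
cat >> h.py <<'E'
def wristT(o):
    from scipy.spatial.transform import Rotation as R
    T=np.eye(4);T[:3,:3]=R.from_quat(np.roll(o['orientation'],-1)).as_matrix();T[:3,3]=o['position']
    return T@np.array(viewer.camera_model('wrist')['mount'])
E
python3 - <<'E'
from h import *
import cv2
from workcell import robot,spotter
o=robot.get_obs();T=wristT(o)
im=viewer.capture('wrist');cv2.imwrite('pics/wrist1.png',im)
b,g,r=[im[...,i].astype(int) for i in range(3)]
n,l,st,ce=cv2.connectedComponentsWithStats(((r>g+70)&(r>b+70)).astype('uint8'))
for i in range(1,n):
    if st[i,4]>50: print(ce[i],st[i],ray('wrist',ce[i],.118,T),ray('wrist',ce[i],.126,T))
for nme in['knob','pivot','lens']:print(nme,[(d['position'],round(d['conf'],2)) for d in spotter.mark_of('wrist',nme)][:2])
for p in([.522,.1535,.126],[.522,.1535,.1],[.6165,.144,.08],[.533,.098,.06],[.5425,.206,.06]):print(p,proj('wrist',p,T))
E
```

```text
[281.08308308 197.1031031 ] [265 178  34  38 999] [0.52182533 0.15445343 0.118     ] [0.52359486 0.15512035 0.126     ]
knob [([0.5228, 0.1499, 0.117], 0.75)]
pivot [([0.6148, 0.1491, 0.0606], 0.72)]
lens [([0.43, 0.1564, 0.0654], 0.55)]
[0.522, 0.1535, 0.126] [282.35595117 199.84613723]
[0.522, 0.1535, 0.1] [282.30608104 192.19441036]
[0.6165, 0.144, 0.08] [336.054944    83.26491424]
[0.533, 0.098, 0.06] [342.38462965 193.1633141 ]
[0.5425, 0.206, 0.06] [235.6071455  140.70119102]
```

View pics/wrist1.png

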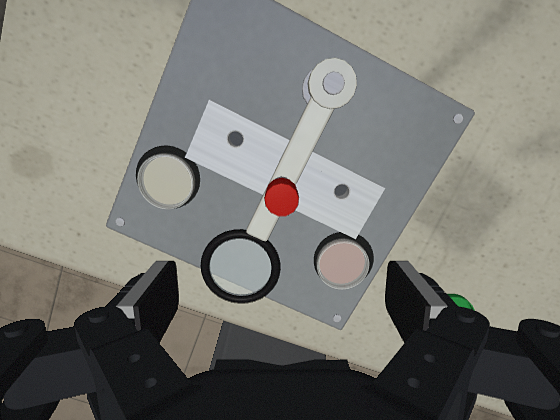

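Knob at (281,197), hub bolt at (333,83), right-hand hole at (341,191), next to the pink dish: all within a couple of mm of my predictions. I'll descend round the knob and grip.

```bash
python3 -m jog '[{"dx":0.005,"dy":0.0025,"dz":-0.035,"ax":0,"ay":0,"az":0},{"dx":0,"dy":0,"dz":-0.035,"ax":0,"ay":0,"az":0},{"dx":0,"dy":0,"dz":-0.035,"ax":0,"ay":0,"az":0},{"dx":0,"dy":0,"dz":-0.02,"ax":0,"ay":0,"az":0},{"dx":0,"dy":0,"dz":-0.01,"ax":0,"ay":0,"az":0},{"dx":0,"dy":0,"dz":0,"ax":0,"ay":0,"az":0},{"dx":0,"dy":0,"dz":0,"ax":0,"ay":0,"az":0}]' 1 30
python3 -m jog '[{"dx":0,"dy":0,"dz":0,"ax":0,"ay":0,"az":0},{"dx":0,"dy":0,"dz":0,"ax":0,"ay":0,"az":0},{"dx":0,"dy":0,"dz":0,"ax":0,"ay":0,"az":0},{"dx":0,"dy":0,"dz":0,"ax":0,"ay":0,"az":0},{"dx":0,"dy":0,"dz":0,"ax":0,"ay":0,"az":0},{"dx":0,"dy":0,"dz":0,"ax":0,"ay":0,"az":0},{"dx":0,"dy":0,"dz":0,"ax":0,"ay":0,"az":0},{"dx":0,"dy":0,"dz":0,"ax":0,"ay":0,"az":0}]' 0 35
python3 - <<'E'
from h import *
import cv2
im=viewer.capture('wrist');cv2.imwrite('pics/wrist2.png',im)
E
```

```text
time_s: 3.35
position: [0.5231, 0.1526, 0.0975]
orientation: [0.129, 0.696, 0.129, -0.695]
force: [-0.2, -0.4, -0.4]
grip_width: 0.0855
time_s: 4.15
position: [0.5224, 0.1533, 0.0969]
orientation: [0.129, 0.695, 0.129, -0.695]
force: [-0.8, -0.1, 5.4]
grip_width: 0.0251
```

View pics/wrist2.png

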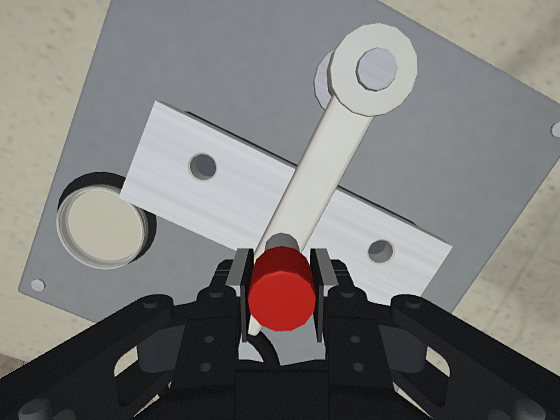

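The knob sits between both pads at (282,290), width 25 mm. Lifting 14 mm.

```bash
python3 -m jog '[{"dx":0,"dy":0,"dz":0.004,"ax":0,"ay":0,"az":0},{"dx":0,"dy":0,"dz":0.005,"ax":0,"ay":0,"az":0},{"dx":0,"dy":0,"dz":0.005,"ax":0,"ay":0,"az":0},{"dx":0,"dy":0,"dz":0,"ax":0,"ay":0,"az":0},{"dx":0,"dy":0,"dz":0,"ax":0,"ay":0,"az":0},{"dx":0,"dy":0,"dz":0,"ax":0,"ay":0,"az":0}]'
python3 - <<'E'
from h import *
import cv2
im=viewer.capture('wrist');cv2.imwrite('pics/wrist3.png',im)
# arc chords, pivot (.6165,.1445), step .051
c=np.array([.6165,.1445]);k=np.array([.522,.1537])-c
a=np.arctan2(k[1],k[0]);r=np.hypot(*k);print(r,a)
for i in range(12):
    p=[np.array([np.cos(a+t),np.sin(a+t)])*.095 for t in(.611*i/12,.611*(i+1)/12)];print((p[1]-p[0]).round(4),(c+p[1]).round(4))
E
```

```text
time_s: 4.8
position: [0.5222, 0.1531, 0.1099]
orientation: [-0.129, -0.695, -0.129, 0.695]
force: [2.9, 2.0, -6.1]
grip_width: 0.0244
0.09494677456343636 3.044543990911782
[-0.0003 -0.0048] [0.5216 0.1489]
[-0.0001 -0.0048] [0.5215 0.144 ]
[ 0.0001 -0.0048] [0.5216 0.1392]
[ 0.0004 -0.0048] [0.522  0.1344]
[ 0.0006 -0.0048] [0.5227 0.1296]
[ 0.0009 -0.0048] [0.5236 0.1248]
[ 0.0011 -0.0047] [0.5247 0.1201]
[ 0.0014 -0.0046] [0.526  0.1155]
[ 0.0016 -0.0046] [0.5276 0.1109]
[ 0.0018 -0.0045] [0.5295 0.1064]
[ 0.002  -0.0044] [0.5315 0.1021]
[ 0.0023 -0.0043] [0.5338 0.0978]
```

View pics/wrist3.png

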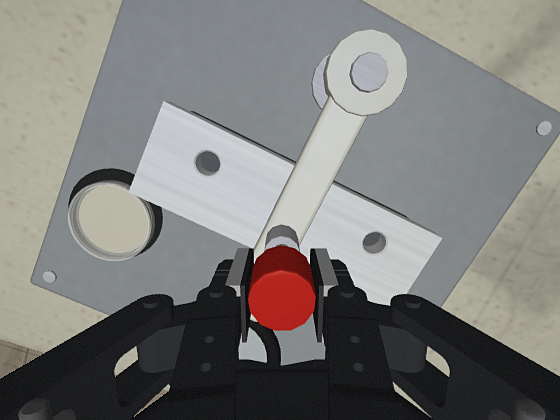

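The knob came up with the pads (spring −6 N, about 13 mm). Swinging along the arc and turning the tool with the arm.

```bash
python3 -m jog '[{"dx":-0.0003,"dy":-0.0048,"dz":0,"ax":0,"ay":0,"az":0.051},{"dx":-0.0001,"dy":-0.0048,"dz":0,"ax":0,"ay":0,"az":0.051},{"dx":0.0001,"dy":-0.0048,"dz":0,"ax":0,"ay":0,"az":0.051},{"dx":0.0004,"dy":-0.0048,"dz":0,"ax":0,"ay":0,"az":0.051},{"dx":0.0006,"dy":-0.0048,"dz":0,"ax":0,"ay":0,"az":0.051},{"dx":0.0009,"dy":-0.0048,"dz":0,"ax":0,"ay":0,"az":0.051},{"dx":0.0011,"dy":-0.0047,"dz":0,"ax":0,"ay":0,"az":0.051},{"dx":0.0014,"dy":-0.0046,"dz":0,"ax":0,"ay":0,"az":0.051},{"dx":0,"dy":0,"dz":0,"ax":0,"ay":0,"az":0},{"dx":0,"dy":0,"dz":0,"ax":0,"ay":0,"az":0}]'
python3 - <<'E'
from h import *
import cv2
im=viewer.capture('wrist');cv2.imwrite('pics/wrist4.png',im)
E
```

```text
time_s: 5.85
position: [0.5267, 0.1152, 0.1103]
orientation: [0.267, 0.655, 0.267, -0.655]
force: [2.8, 3.1, -6.5]
grip_width: 0.025
```

View pics/wrist4.png

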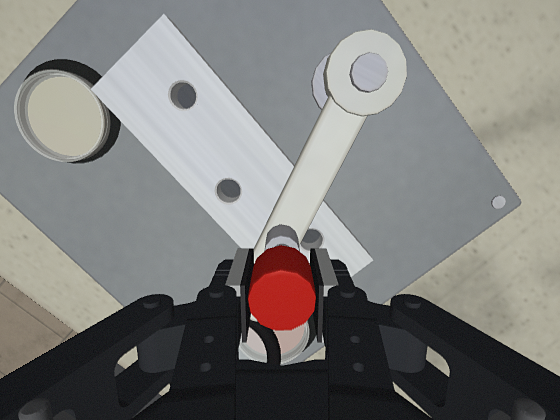

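The arm follows, the middle hole is now open at (229,190), and the target hole shows just right of the barrel at (312,238). Finishing the swing.

```bash
python3 -m jog '[{"dx":0.0016,"dy":-0.0046,"dz":0,"ax":0,"ay":0,"az":0.051},{"dx":0.0018,"dy":-0.0045,"dz":0,"ax":0,"ay":0,"az":0.051},{"dx":0.002,"dy":-0.0044,"dz":0,"ax":0,"ay":0,"az":0.051},{"dx":0.0022,"dy":-0.0043,"dz":0,"ax":0,"ay":0,"az":0.051},{"dx":0,"dy":0,"dz":0,"ax":0,"ay":0,"az":0},{"dx":0,"dy":0,"dz":0,"ax":0,"ay":0,"az":0}]'
python3 - <<'E'
from h import *
import cv2
from workcell import robot
o=robot.get_obs();T=wristT(o)
im=viewer.capture('wrist');cv2.imwrite('pics/wrist5.png',im)
im=viewer.capture('top');cv2.imwrite('pics/top5.png',cv2.resize(im[150:310,155:385],None,fx=3.4,fy=3.4,interpolation=2))
E
```

```text
time_s: 6.5
position: [0.5345, 0.0977, 0.1105]
orientation: [0.332, 0.625, 0.332, -0.624]
force: [3.7, 3.6, -7.6]
grip_width: 0.0249
```

View pics/wrist5.png

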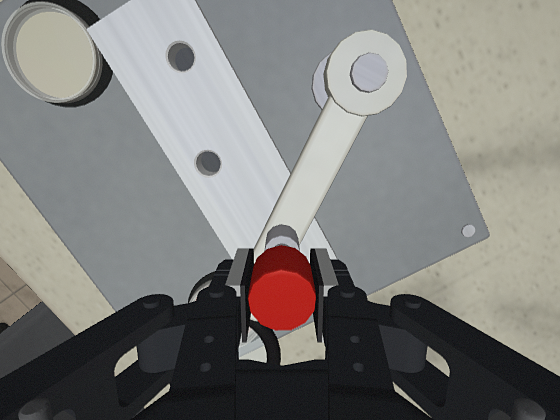

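View pics/top5.png

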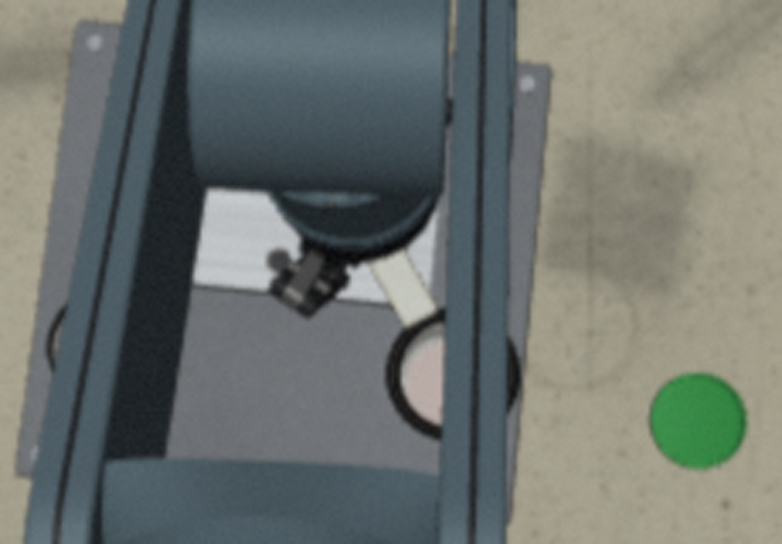

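The lens rim now surrounds the pink dish (top crop (450,375)), and the tool has turned 0.609 rad. Lowering with the knob held, watching height and force.

```bash
python3 -m jog '[{"dx":0,"dy":0,"dz":-0.004,"ax":0,"ay":0,"az":0},{"dx":0,"dy":0,"dz":-0.003,"ax":0,"ay":0,"az":0},{"dx":0,"dy":0,"dz":-0.003,"ax":0,"ay":0,"az":0},{"dx":0,"dy":0,"dz":0,"ax":0,"ay":0,"az":0},{"dx":0,"dy":0,"dz":0,"ax":0,"ay":0,"az":0}]'
python3 -m jog '[{"dx":0,"dy":0,"dz":-0.002,"ax":0,"ay":0,"az":0},{"dx":0,"dy":0,"dz":-0.0015,"ax":0,"ay":0,"az":0},{"dx":0,"dy":0,"dz":0,"ax":0,"ay":0,"az":0},{"dx":0,"dy":0,"dz":0,"ax":0,"ay":0,"az":0}]'
```

```text
time_s: 7.1
position: [0.5346, 0.0977, 0.1005]
orientation: [0.332, 0.625, 0.332, -0.624]
force: [4.6, 3.6, -3.7]
grip_width: 0.025
time_s: 7.5
position: [0.5346, 0.0976, 0.0971]
orientation: [0.332, 0.625, 0.332, -0.624]
force: [4.0, 3.1, -3.9]
grip_width: 0.0245
```

At z = 0.097 (the grasp height) the force is still only the spring's −3.9 N, with no push back, so the pin is in the hole. Letting go and backing straight up.

```bash
python3 -m jog '[{"dx":0,"dy":0,"dz":0,"ax":0,"ay":0,"az":0},{"dx":0,"dy":0,"dz":0,"ax":0,"ay":0,"az":0},{"dx":0,"dy":0,"dz":0,"ax":0,"ay":0,"az":0},{"dx":0,"dy":0,"dz":0,"ax":0,"ay":0,"az":0},{"dx":0,"dy":0,"dz":0,"ax":0,"ay":0,"az":0},{"dx":0,"dy":0,"dz":0,"ax":0,"ay":0,"az":0}]' 1
python3 -m jog '[{"dx":0,"dy":0,"dz":0.02,"ax":0,"ay":0,"az":0},{"dx":0,"dy":0,"dz":0.035,"ax":0,"ay":0,"az":0},{"dx":0,"dy":0,"dz":0.035,"ax":0,"ay":0,"az":0},{"dx":0,"dy":0,"dz":0.035,"ax":0,"ay":0,"az":0},{"dx":0,"dy":0,"dz":0.01,"ax":0,"ay":0,"az":0},{"dx":0,"dy":0,"dz":0,"ax":0,"ay":0,"az":0},{"dx":0,"dy":0,"dz":0,"ax":0,"ay":0,"az":0}]'
python3 - <<'E'
from h import *
import cv2
from workcell import robot,spotter
o=robot.get_obs();T=wristT(o)
im=viewer.capture('wrist');cv2.imwrite('pics/wrist6.png',im)
im2=viewer.capture('scene');cv2.imwrite('pics/scene6.png',im2)
for n in['knob','lens','pink_dish','cream_dish']:print(n,[(d['position'],round(d['conf'],2)) for d in spotter.mark_of('wrist',n)][:2])
b,g,r=[im[...,i].astype(int) for i in range(3)]
n,l,st,ce=cv2.connectedComponentsWithStats(((r>g+70)&(r>b+70)).astype('uint8'))
for i in range(1,n):
    if st[i,4]>50: print(ce[i],st[i])
for p in([.5335,.0977,.126],[.5335,.0977,.135],[.5335,.0977,.1]):print(proj('wrist',p,T))
E
```

```text
time_s: 8.1
position: [0.5339, 0.0971, 0.0968]
orientation: [-0.332, -0.624, -0.332, 0.624]
force: [0.2, -0.0, 0.7]
grip_width: 0.0855
time_s: 8.8
position: [0.5333, 0.0972, 0.2306]
orientation: [-0.332, -0.624, -0.333, 0.625]
force: [0.6, -0.5, -0.1]
grip_width: 0.0853
knob [([0.5356, 0.095, 0.1167], 0.92)]
lens [([0.4581, 0.0478, 0.0655], 0.84), ([0.6151, 0.1467, 0.0626], 0.54)]
pink_dish [([0.4366, -0.0942, -0.0004], 0.61)]
cream_dish [([0.4682, 0.2604, 0.0088], 0.96)]
[282.84484484 202.68468468] [266 183  34  39 999]
[282.39383076 206.86992927]
[282.39945477 210.10691272]
[282.37953573 198.64219772]
```

View pics/wrist6.png

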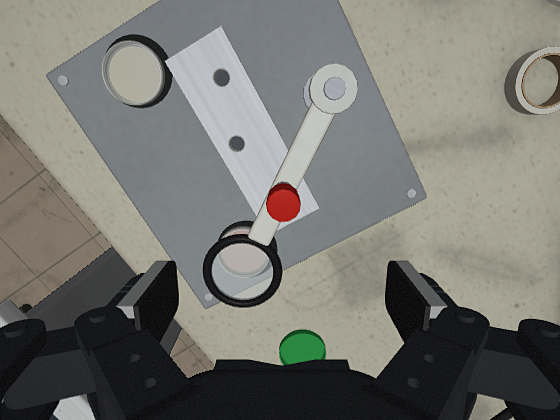

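View pics/scene6.png

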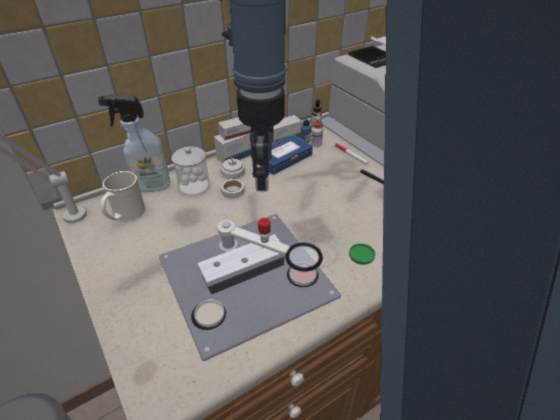

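Run:
```python
from workcell import robot
o=robot.get_obs();print(o['time_s'],o['force']);print(robot.job_done())
```

```text
9.1 [-0.54948673  0.64192648  0.5459442 ]
the job is handed in; nothing more can be done
None
```

The magnifier now stands over the pink dish, with the plunger pin home in the hole on that dish's side. I gripped the red knob, lifted it about 13 mm and swung the arm 0.61 rad along its arc. I then lowered the plunger into the hole, let go and backed off 135 mm. The job was handed in at 9.1 s.

**Pin home:** Before release the pads were back at their grasp height with only the spring's pull on them (about −4 N). Afterwards the knob measured the same in the wrist picture (34×39 px, area 999) as it did when home in the middle hole.

**Position:** The knob was seen at about (0.535, 0.096), against a computed hole at (0.5335, 0.0977). That agrees within the measuring error.

**Dishes and contact:** The pink dish is at the same place in the scene picture, (302,273), and the cream dish was found within about 5 mm of its first position. The robot touches nothing, and the highest force I read was under 10 N.

**One disagreement:** In the last wrist picture the network reported the green look-alike as the pink dish, because the lens partly covers the real one. I left the green disc alone.

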